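# Zero the gauge nest, then hold the offset lever level above it

## Task

With the nest still empty, zero its gauge: pick up the screwdriver and push the small recessed button in the end of the nest's gauge head fully in with its tip, then lay the screwdriver flat on the table again and let go of it. Then grip the heavy offset lever at its balance point, lift it and hold it level a few centimetres clear above the nest, bore straight over the locating pin and eye over the rest post, ready to be lowered, leaving the small things that lie about where they are. Finish while still holding it there.

Things in the scene. Friction and masses are not known exactly. Their poses are not given: they have to be found in the camera images.
- lever_balance (a point): Balance point of the loose bare-metal offset lever (0.55-0.8 kg, 178 mm long), mid-height of its arm, 26 mm above its underside. Own y runs along the lever to the thin end, z up. Thick boss: 46 mm dia, 40 high, axis at y = -45. Thin round eye: 20 mm dia, 36 high, at y = +100. Straight arm between: 16 mm wide, 20 high, 16 mm clear of the table; grip it here (within 14 mm along the arm), 45 mm from the boss axis
- lever_bore (a point): Centre of the underside of the lever's boss, at the lower mouth of its 16 mm vertical through bore. z up when the lever is level
- lever_eye (a point): Centre of the underside of the lever's thin round end (eye), 145 mm from the bore axis
- nest_pin (a point): Top centre of the 12 mm locating pin of the gauge nest, 45 mm above the table. The nest is fixed: aluminium base plate 60 x 220 x 12 mm, own y along it, from the pin towards the rest post and then the grey gauge head, z up
- nest_rest (a point): Top centre of the nest's thin rest post (16 mm dia, 20 mm above the table), 145 mm along +y from the pin
- button_mouth (a point): Centre of the 16 mm round hole in the outer end face of the nest's grey gauge head (54 mm wide, 60 mm high), 36 mm above the table. The face looks along own +y; the button is pushed along own -y, level. It sits 5 mm deep in the hole; the hole's wall stops anything thicker than 16 mm
- zero_button (a joint): Travel of the 12 mm spring button at the bottom of that hole, m: 0 out, 0.004 fully in; starts to move at 1.5 N, fully in at 3.5 N. Counts as pushed above 0.003 for 0.15 s
- driver_handle (a point): Middle of the handle of the loose precision screwdriver (yellow handle 84 mm long, 19 mm thick, 173 mm overall, 60 g), which lies flat on the table; this point is on its long axis, 9.5 mm above its underside. Own y runs from the tip to the handle's end, z up
- driver_tip (a point): Tip of the screwdriver's blade, a straight 5 mm round shaft, on its long axis, 127 mm from the handle's middle along own -y
- screwdriver: The whole screwdriver; origin under the middle of its length, own y from tip to handle
- lever: The whole lever; origin on its underside below the balance point, axes as lever_balance
- nest: The whole gauge nest; origin on the table, 45 mm from the pin axis along own +y; axes as nest_pin. Behind it (+x) a fixed keyboard slopes up from 90 mm above the table at x = 0.645 m, between y = -0.09 and 0.34 m, with a screen behind it at x = 0.8 m: pass in front of them. On the robot's side a fixed metal strip, 14 mm high, lies along the table's edge
- loupe_c (a point): Centre of a black eye loupe, 34 mm wide, 35 mm high, standing loose; not to be disturbed
- standoff_c (a point): Centre of a brass hexagonal spacer, 16 mm wide, 25 mm high, standing loose; not to be disturbed
- battery_c (a point): Centre of a loose lying round battery cell, 15 x 50 mm; not to be disturbed
- data_stick_c (a point): Centre of a loose black data stick, 18 x 46 x 9 mm; not to be disturbed

How it is judged (in metres and radians):
On the way, in this order (a step that is already met when the one before it is completed fails the run):
1. with the lever still lying where it was, the button is pushed fully in by the held screwdriver (value of joint zero_button above 0.003 m and contact force between screwdriver and nest above 0.5 N and contact force between the fingers and screwdriver above 0.5 N and distance of lever_balance from where it was at the start of the episode below 0.03 m), for 0.15 s.
2. the screwdriver lies flat on the table again, let go (height (world z) of each of driver_handle, driver_tip below 0.022 m and contact force between the fingers and screwdriver below 0.1 N and value of joint zero_button below 0.001 m), for 0.2 s.
3. the lever is lifted, gripped within 14 mm of its balance point (contact force between the fingers and lever above 2 N and y of the grasp point in the frame of lever_balance between -0.014 and 0.014 m and height (world z) of each of lever_bore, lever_eye above 0.02 m), for 0.2 s.
At the end, for the whole second after the job is handed in: The fingers hold the lever within 14 mm of its balance point, still, level within 5 degrees, underside 10 to 70 mm above the pin, bore within 10 mm of the pin's axis, eye within 14 mm of the rest post's, not touching the nest; screwdriver lying flat, let go, clear of the nest; button out (all of step 2 and contact force between the fingers and lever above 2 N and y of the grasp point in the frame of lever_balance between -0.014 and 0.014 m and angle between lever_balance's own z axis and vertical below 0.09 rad and horizontal distance between lever_bore and nest_pin below 0.01 m and horizontal distance between lever_eye and nest_rest below 0.014 m and z of lever_bore in the frame of nest_pin between 0.01 and 0.07 m and contact force between each of lever, screwdriver and nest below 0.1 N and linear speed of each of lever, screwdriver below 0.02 m/s); the arm keeps its last pose, push and grip.
It fails at once if a bystander (loupe, spacer, battery, data stick) is moved by over 30 mm (distance of any of loupe_c, standoff_c, battery_c, data_stick_c from where it was at the start of the episode above 0.03 m).
It also fails if it takes over 58 s, if anything falls off the work surface, if the arm or the gripper's body presses on something with over 40 N, if the wrist force passes 120 N, or if a joint passes its speed limit or range.

## Robot

A 6-joint arm with a two-finger parallel gripper is mounted at the origin on a cart in front of the work surface, level with it; the furniture and walls round the work are solid. World frame = base frame: x ahead of the robot, y to its left, z up, the work surface at z = 0. Lengths are in mm, angles in degrees, forces in N, time in s.
With the tool pointing down it reaches from about 350 to 850 mm from the base axis. Payload 8.1 kg.
Tool frame: the origin (TCP) lies on the centre line of the jaws, within the pads' length; the fingertips stand r.tip_extent ahead of it and the grasp point (between the pads) lies 8 mm behind it (r.tip_extent is the distance from the TCP to the fingertips, in mm); z points along the fingers, y is the direction in which the jaws open and shut (so a half turn about z gives the same grasp; the last joint's range is limited). The gripper opens to 85 mm and grips with 20 to 120 N. Pads are 22 mm wide; open, the fingers measure 114 mm over their backs; the gripper's body (76 mm by 85 mm) begins 54 mm behind the grasp point. The pads swing forward as they close: fully open they stand 13 mm farther back than shut.
Start: joints at [-75.252, 7.471, 85.268, -0, 87.261, -4.893], TCP at [201.695, -565.088, 242.292] pointing down, gripper open.
Joint ranges: [-169.43, 169.43], [-51.17, 129.36], [1.28, 143.12], [-76.62, 256.62], [0, 156.53], [-152.29, 152.29]. Speed limits (degrees/s): [136.94, 136.94, 159.86, 180, 180, 180].

## Interface

Orientations are given as [roll, pitch, yaw] about the fixed x, y, z axes, in that order (R = Rz(yaw) Ry(pitch) Rx(roll)).
In Python, from bench import sense, optics, hand_in, spotter, r gives the robot as it stands.
- The arm moves only by the tool apply_moves, never from a script. Its argument "series" is a list of rows, each a list of 3 entries, a list of its own where there are three numbers: the opening, from 0 (shut) to 1 (fully open), then the shift along the world's x, y, z in m, then the turn about the world's z in rad. In form: [[grip, [x, y, z], turn], ...]. A call has 1 to 5 rows; each row is the pose to reach, as a shift and turn from the pose measured when the call began; what a row does not reach only later rows make up. A row lasts 1/8 s, in which the tool goes at most 62.5 mm and 10.7 degrees, less where a joint would pass 70% of its speed; a pose out of reach is approached as far as the arm can. A call with a gripper value outside its range is refused whole. The fingers move at their own pace and stop on an object; "grip_force" is the grip in N (left out, the last holds). Time passes only in rows, so rows that repeat a pose let the fingers close. It gives the time, the measured TCP pose, the force and the opening at its end, in the units of the state.
- sense(): the state, without advancing time (a new reading comes with each control period).
- optics.snapshot(name): name is "side" or "top"; returns a dict with "color" (400x640x3 uint8, blue, green, red), "intrinsics" (3x3 intrinsics, pixels), "distortion" ([k1, k2, p1, p2, k3] as OpenCV has them; the pictures are not rectified), "rvec" (rotation vector, rad) and "tvec" (3), from world to camera coordinates, as OpenCV has them. Camera axes: x right, y down, z forward; pixel columns grow to the right and rows downward; lengths in mm; the calibration is good to about 2 mm. A picture is of the moment at which its call begins. There is no depth.
- hand_in(): hands the job in, once; it reports no verdict.
Trained networks look in a picture, given as the dict that the camera call returned (one of the last four; its "shot" number tells which), for a name from the list of things; names that differ only in an ending like _2 or _b are one class to them, and where a whole thing is asked for, a point or a joint stands for the part that bears it (a point fixed in the world has none). Each returns a list of dicts, best first, with "p" (0 to 1); they miss things now and then, are a little off and sometimes report something else, mostly with a low value. They report only what shows in the picture. A call takes as long as a camera call.
- spotter.search_frame(picture, query): "xyz" ([x, y, z] in mm, in the coordinates of the camera as it stood for that picture, good to about 4 mm: the middle of the surface that is visible of it).
- spotter.masks_of(picture, query): "mask" (400x640 bool, what is visible of it).
The state is a dict: "time": time; "joint_pos": joint angles; "qd": joint speeds; "joint_efforts": joint torques, N m; "tool_pos": TCP position; "tcp_rot": TCP orientation; "ft_force": force on the tool from outside, world axes, zero at the start; "wrist_torque": the same for the moment, N m; "finger_gap": finger opening in mm.
Only numpy, scipy, OpenCV 4.12 (cv2) and the standard library are available. Lean on these libraries where they do the work, as an engineer would, in place of code of your own. Each camera call takes 0.05 s, during which the arm holds its last target.

## Working session

There is one attempt and no reset: what is moved stays moved. The work goes in short steps, Python scripts to look and compute and a tool call to move; the robot and the scene stay as the last step left them, time stands still between calls to the robot, and variables do not carry over. Pictures are saved under pics/ and viewed, and the job is handed in when it is done.

Besides the shell and the picture viewer there is one more tool, called after "Emit:" as name([rows], argument=value, ...), one row to a line, values as JSON. apply_moves: Moves the arm, as the interface text tells. Its arguments: {"type":"object","properties":{"series":{"type":"array"},"grip_force":{"type":"number"}},"required":["series"]}

```bash
mkdir -p pics; ls
cat > h.py <<'E'
import numpy as np, cv2
from bench import sense, optics, spotter, r
def snap(n,f):
    p=optics.snapshot(n); cv2.imwrite('pics/'+f,p['color']); return p
def RT(p):
    R=cv2.Rodrigues(np.array(p['rvec'],float))[0]; return R,np.array(p['tvec'],float).ravel()
def c2w(p,x):
    R,t=RT(p); return R.T@(np.array(x,float)-t)
def ray(p,uv,z):
    K=np.array(p['intrinsics'],float);d=np.array(p['distortion'],float)
    n=cv2.undistortPoints(np.array(uv,float).reshape(-1,1,2),K,d).reshape(-1,2)
    R,t=RT(p);o=-R.T@t
    v=np.c_[n,np.ones(len(n))]@R
    return o+v*((z-o[2])/v[:,2])[:,None]
def proj(p,X):
    return cv2.projectPoints(np.array(X,float).reshape(-1,1,3),np.array(p['rvec'],float),np.array(p['tvec'],float),np.array(p['intrinsics'],float),np.array(p['distortion'],float))[0].reshape(-1,2)
E
python3 - <<'E'
from h import *
s=sense();print(s, r.tip_extent)
for n in ['top','side']:
    p=snap(n,n+'0.png')
    R,t=RT(p);print(n,(-R.T@t).round(),p['shot'])
    for q in ['screwdriver','driver_handle','driver_tip','lever','lever_balance','lever_bore','lever_eye','nest','nest_pin','nest_rest','button_mouth','loupe_c','standoff_c','battery_c','data_stick_c']:
        try: print(q,[(c2w(p,d['xyz']).round(1).tolist(),round(d['p'],2)) for d in spotter.search_frame(p,q)[:3]])
        except Exception as e: print(q,e)
E
```

```text
pics
{'time': 0.0, 'joint_pos': array([-7.52522929e+01,  7.51538586e+00,  8.53283654e+01,  1.16844157e-03,
        8.72595571e+01, -4.89346133e+00]), 'qd': array([ 0.05301658,  0.02970398,  0.05905376,  0.00344839, -0.08227663,
       -0.07677834]), 'joint_efforts': array([ 3.48803869e-04, -5.69390774e+01, -5.00551987e+01, -2.74285831e-04,
        1.47770788e-02,  2.64637328e-05]), 'tool_pos': array([ 201.57085717, -564.58709672,  241.25025237]), 'tcp_rot': array([-1.79897168e+02, -9.97527872e-03,  1.96411026e+01]), 'ft_force': array([-0.29159157, -0.21951929,  0.29285171]), 'wrist_torque': array([-0.01193979, -0.01490757,  0.01458544]), 'finger_gap': 85.49850200064996} 11.0
top [ 347.  109. 1019.] 1
screwdriver [([630.0, -174.3, 19.0], 0.93)]
driver_handle []
driver_tip [([632.6, -172.1, 16.6], 0.73), ([504.2, 390.1, 7.5], 0.27)]
lever [([432.3, 184.4, 35.6], 0.89), ([568.8, 40.8, 12.0], 0.3)]
lever_balance [([435.7, 188.8, 38.9], 0.63), ([630.4, -168.4, 18.6], 0.24)]
lever_bore [([433.7, 188.6, 36.1], 0.83), ([570.8, 39.0, 11.1], 0.72)]
lever_eye [([435.0, 179.2, 37.5], 0.92), ([57
[... 433 characters left out ...]
 [([507.3, 388.6, 10.1], 0.61), ([434.2, 183.4, 36.2], 0.46)]
side [632. 735. 957.] 2
screwdriver [([628.4, -177.3, 16.2], 0.61)]
driver_handle [([631.0, -172.8, 16.9], 0.48)]
driver_tip [([625.6, -168.6, 15.5], 0.48)]
lever [([431.2, 198.7, 37.0], 0.8)]
lever_balance [([426.5, 204.4, 35.7], 0.61)]
lever_bore [([429.3, 192.2, 37.1], 0.73)]
lever_eye [([574.1, 47.4, 8.2], 0.65)]
nest [([572.9, 43.1, 9.4], 0.57)]
nest_pin [([576.3, 46.9, 12.8], 0.68)]
nest_rest [([571.2, 47.4, 8.8], 0.78)]
button_mouth [([624.8, -172.2, 15.1], 0.6)]
loupe_c [([465.8, 346.0, 33.2], 0.77)]
standoff_c [([489.7, 25.2, 17.8], 0.54)]
battery_c [([636.7, 246.2, 13.1], 0.42)]
data_stick_c [([502.5, 390.3, 3.9], 0.46)]
```

View pics/top0.png

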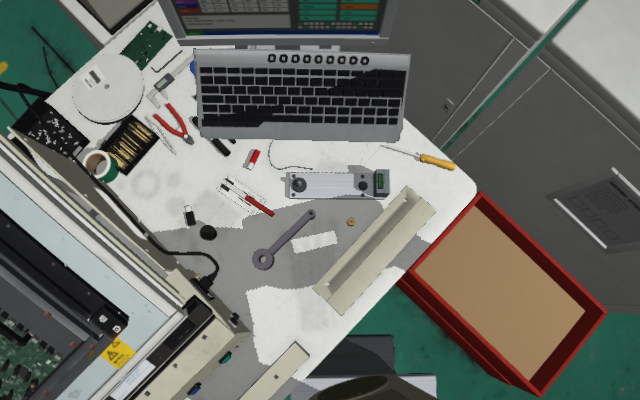

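View pics/side0.png

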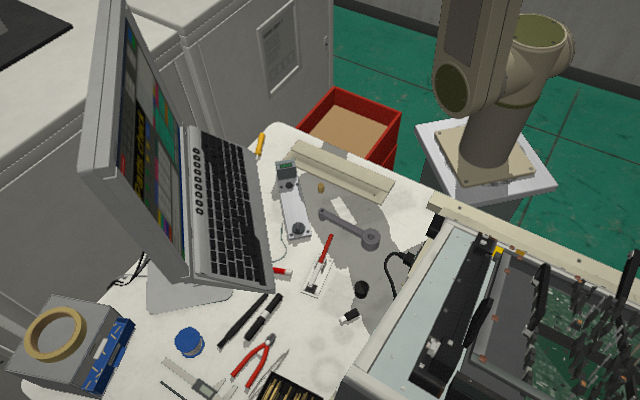

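Run:
```python
from h import *
import pickle
for n in ['top','side']:
    p=optics.snapshot(n); pickle.dump(p,open(n+'.pkl','wb'))
    im=p['color']
    box=(230,130,470,280) if n=='top' else (240,120,400,260)
    x0,y0,x1,y1=box; sc=800/(x1-x0); sc=min(sc,600/(y1-y0))
    cv2.imwrite(f'pics/{n}_z.png',cv2.resize(im[y0:y1,x0:x1],None,fx=sc,fy=sc,interpolation=cv2.INTER_CUBIC)); print(n,sc)
    for q in ['screwdriver','lever','nest']:
        for d in spotter.masks_of(p,q)[:1]:
            m=d['mask'];ys,xs=np.nonzero(m);print(n,q,d['p'],m.sum(),xs.min(),xs.max(),ys.min(),ys.max()); np.save(f'm_{n}_{q}.npy',m)
```

```text
top 3.3333333333333335
top screwdriver 0.87 380 386 455 145 170
top lever 0.9 846 252 315 209 269
top nest 0.68 2769 289 390 169 199
side 4.285714285714286
side screwdriver 0.48 135 256 264 134 157
side lever 0.71 805 319 380 208 251
side nest 0.93 1735 276 310 159 239
```

View pics/top_z.png

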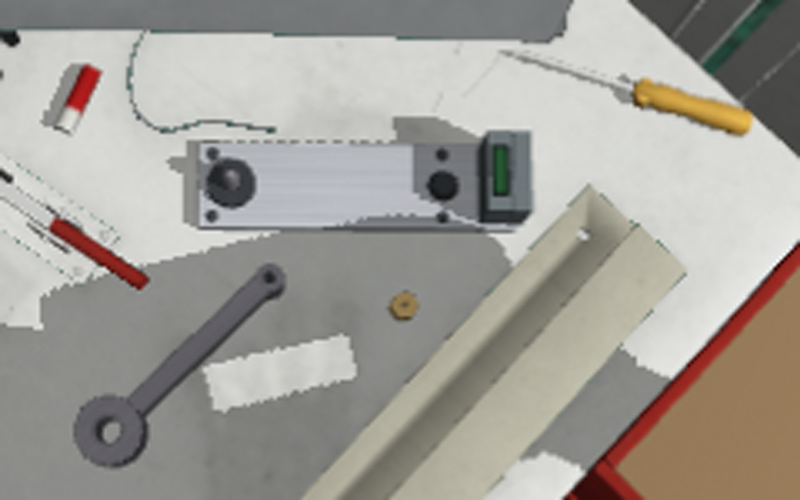

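View pics/side_z.png

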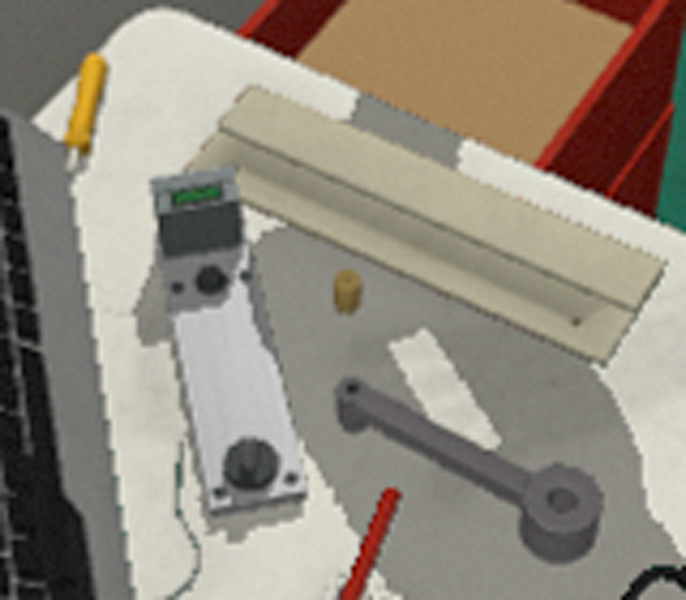

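Run:
```python
from h import *
import pickle
pt=pickle.load(open('top.pkl','rb'));ps=pickle.load(open('side.pkl','rb'))
T={'bore':((110,430),40),'eye':((269,277),36),'pin':((231,177),45),'rest':((443,186),20),'plA':((200,143),12),'plB':((197,228),12),'headA':((530,132),60),'headB':((529,211),60),
'tip':((501,51),9.5),'hend':((748,124),9.5),'hfront':((636,91),9.5),'spacer':((404,305),25),'c1':((590,185),14),'c2':((686,268),14)}
S={'bore':((564,496),40),'eye':((350,386),36),'pin':((250,458),45),'rest':((211,279),20),'hend':((95,58),9.5),'hfront':((80,145),9.5),'plB':((305,495),12),'plA':((210,513),12),'spacer':((347,275),25),'headA':((152,182),60),'headB':((235,170),60)}
for k,(a,z) in T.items():
    w=ray(pt,[230+a[0]/3.3333,130+a[1]/3.3333],z)[0]
    o=''
    if k in S: o=ray(ps,[240+S[k][0][0]/4.2857,120+S[k][0][1]/4.2857],z)[0].round(1)
    print(k,w.round(1),o)
```

```text
bore [405.5 214.9  40. ] [404.3 219.   40. ]
eye [505.7 111.2  36. ] [505.9 112.3  36. ]
pin [571.6 135.9  45. ] [575.1 154.   45. ]
rest [570.   -7.7  20. ] [571.4  -0.9  20. ]
plA [603.5 158.1  12. ] [603.5 165.1  12. ]
plB [543.8 160.1  12. ] [546.3 166.3  12. ]
headA [597.1 -61.7  60. ] [596.2 -55.6  60. ]
headB [543.9 -58.8  60. ] [542.8 -52.8  60. ]
tip [669.1 -52.8   9.5] 
hend [ 615.3 -225.1    9.5] [ 614.3 -224.4    9.5]
hfront [ 639.5 -146.9    9.5] [ 636.6 -144.9    9.5]
spacer [487.8  21.4  25. ] [486.8  20.7  25. ]
c1 [ 571.3 -109.8   14. ] 
c2 [ 512.8 -173.2   14. ]
```

Run:
```python
from h import *
import pickle
pt=pickle.load(open('top.pkl','rb'));ps=pickle.load(open('side.pkl','rb'))
def crop(p,x0,y0,x1,y1,s,f): cv2.imwrite('pics/'+f,cv2.resize(p['color'][y0:y1,x0:x1],None,fx=s,fy=s,interpolation=cv2.INTER_CUBIC))
crop(pt,280,160,400,210,6,'t_nest.png')
crop(ps,270,150,325,250,6,'s_nest.png')
```

```text
(no output)
```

View pics/t_nest.png

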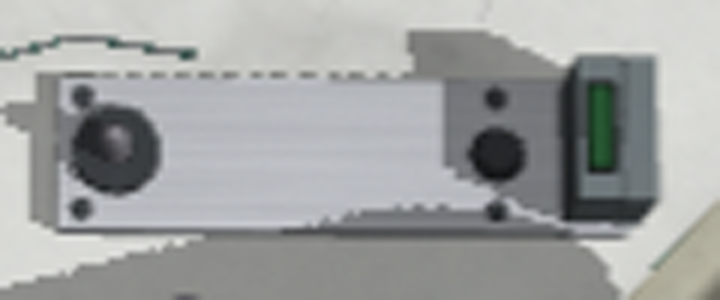

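View pics/s_nest.png

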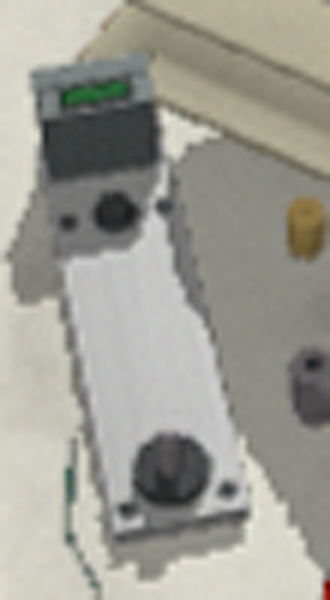

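```bash
cat >> h.py <<'E'
def tri(pt,ut,ps,us):
    L=[]
    for p,u in((pt,ut),(ps,us)):
        a=ray(p,u,0.)[0];b=ray(p,u,100.)[0];d=(b-a)/np.linalg.norm(b-a);L.append((a,d))
    A=sum(np.eye(3)-np.outer(d,d) for a,d in L);B=sum((np.eye(3)-np.outer(d,d))@a for a,d in L)
    X=np.linalg.solve(A,B);return X,max(np.linalg.norm((np.eye(3)-np.outer(d,d))@(X-a)) for a,d in L)
E
python3 - <<'E'
from h import *
import pickle
pt=pickle.load(open('top.pkl','rb'));ps=pickle.load(open('side.pkl','rb'))
t=lambda a:[279.5+a[0]/6+.0,159.5+a[1]/6]
s=lambda a:[269.5+a[0]/6,149.5+a[1]/6]
D={'rest':((497,152),(115,212)),'cA':((60,78),(115,532)),'cB':((58,230),(248,514)),'s1':((82,96),(126,510)),'s2':((81,208),(228,489)),'s3':((496,98),(68,222)),'s4':((497,210),(163,205)),'disc':((117,150),(171,470)),'headA':((655,57),(32,72)),'headB':((655,205),(152,55)),'h2A':((577,57),(38,110)),'h2B':((568,205),(158,95)),'eye':((185,299),(312,360))}
for k,(a,b) in D.items():
    X,e=tri(pt,t(a),ps,s(b));print(k,X.round(1),e.round(1))
def tz(k,z): 
    a,b=D[k];return ray(pt,t(a),z)[0].round(1),ray(ps,s(b),z)[0].round(1)
for k,z in [('rest',20),('cA',12),('cB',12),('s1',12),('s2',12),('s3',12),('s4',12),('headA',60),('headB',60)]: print(k,*tz(k,z))
E
```

```text
rest [572.9  -6.9  14.4] 0.6
cA [604.  159.6  11.1] 0.6
cB [546.4 160.4   4.3] 0.2
s1 [597.1 150.9  12.1] 0.1
s2 [553.  151.3  12.9] 0.3
s3 [594.7  -7.4  12.8] 0.3
s4 [550.6  -6.3  13.5] 0.6
disc [574.9 137.6  15.1] 0.3
headA [598.  -60.9  58.9] 0.8
headB [542.7 -58.7  58. ] 0.9
h2A [598.  -31.9  64.8] 0.7
h2B [543.5 -26.8  65.3] 1.3
eye [509.8 113.3  42.8] 3.4
rest [572.2  -6.5  20. ] [572.8  -2.1  20. ]
cA [604.4 159.3  12. ] [603.5 160.5  12. ]
cB [545.1 159.9  12. ] [546.9 165.1  12. ]
s1 [597.2 150.9  12. ] [597.  150.9  12. ]
s2 [553.5 151.2  12. ] [552.6 150.9  12. ]
s3 [595.2  -7.6  12. ] [594.4  -7.9  12. ]
s4 [551.4  -6.7  12. ] [549.9  -7.1  12. ]
headA [598.5 -61.   60. ] [597.4 -59.5  60. ]
headB [543.1 -58.7  60. ] [542.1 -56.4  60. ]
```

Run:
```python
from h import *
import pickle
pt=pickle.load(open('top.pkl','rb'));ps=pickle.load(open('side.pkl','rb'))
def crop(p,x0,y0,x1,y1,s,f): cv2.imwrite('pics/'+f,cv2.resize(p['color'][y0:y1,x0:x1],None,fx=s,fy=s,interpolation=cv2.INTER_CUBIC))
crop(pt,370,135,470,185,8,'t_drv.png')
crop(ps,240,120,300,190,8,'s_drv.png')
crop(pt,240,200,340,280,8,'t_lev.png')
crop(ps,310,200,390,260,8,'s_lev.png')
```

```text
(no output)
```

View pics/t_drv.png

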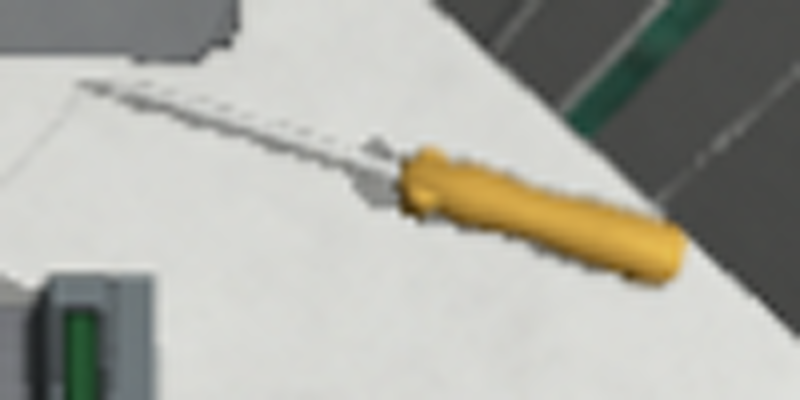

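View pics/s_drv.png

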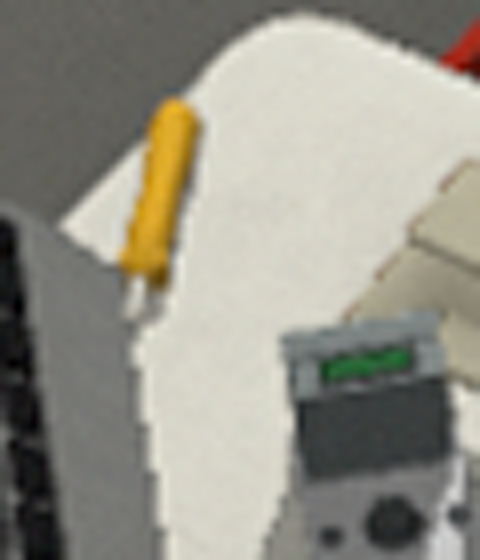

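View pics/t_lev.png

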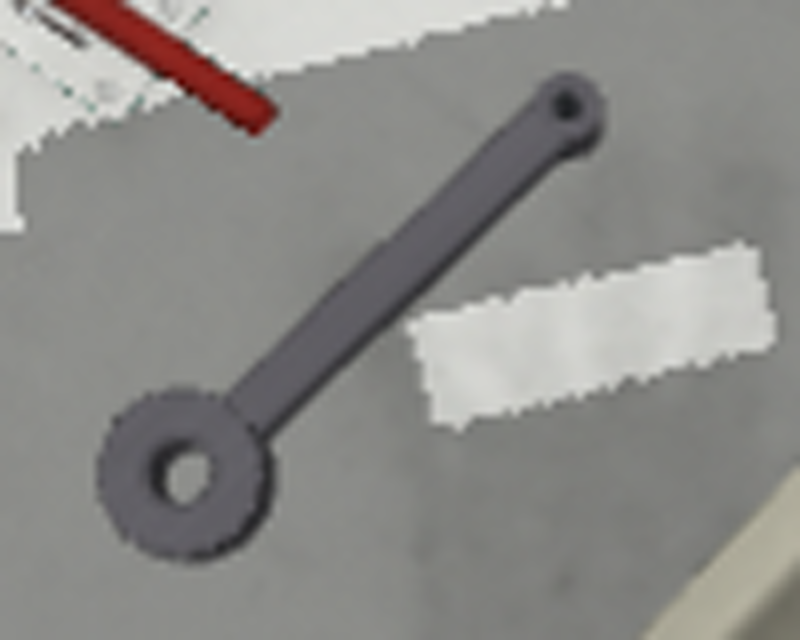

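View pics/s_lev.png

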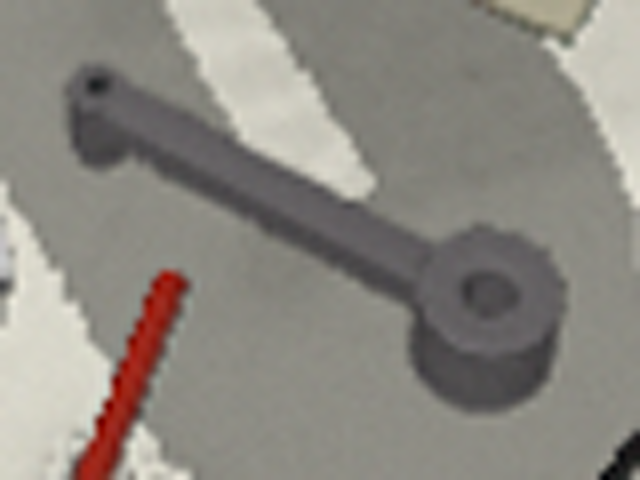

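Run:
```python
from h import *
import pickle
pt=pickle.load(open('top.pkl','rb'));ps=pickle.load(open('side.pkl','rb'))
f=lambda p,x0,y0,a,z: ray(p,[x0-.5+a[0]/8,y0-.5+a[1]/8],z)[0].round(1)
print('end',f(pt,370,135,(685,253),9.5),f(ps,240,120,(181,102),9.5))
print('front',f(pt,370,135,(405,180),9.5),f(ps,240,120,(143,272),9.5))
for z in (2.5,9.5): print('tip',f(pt,370,135,(80,82),z))
print('tipbase',f(pt,370,135,(385,163),9.5))
print('bore',f(pt,240,200,(184,474),40),f(ps,310,200,(490,290),40))
print('eye',f(pt,240,200,(568,105),36),f(ps,310,200,(97,86),36))
```

```text
end [ 617.9 -227.     9.5] [ 613.7 -229.8    9.5]
front [ 640.3 -145.3    9.5] [ 640.1 -147.1    9.5]
tip [672.7 -52.1   2.5]
tip [670.5 -51.    9.5]
tipbase [ 645.4 -139.7    9.5]
bore [406.1 216.   40. ] [406.3 218.6  40. ]
eye [506.7 111.6  36. ] [506.1 112.8  36. ]
```

Emit:
apply_moves([
  [1, [0.2, 0.18, 0], 0.47],
  [1, [0.426, 0.377, 0], 0.943],
  [1, [0.426, 0.377, 0], 0.943],
  [1, [0.426, 0.377, 0], 0.943],
  [1, [0.426, 0.377, 0], 0.943],
], grip_force=60)

```text
time: 2.62
tool_pos: [436.8, -356.3, 242.5]
tcp_rot: [180.0, 0.0, 73.7]
ft_force: [0.9, -0.7, -0.2]
finger_gap: 85.1
```

Emit:
apply_moves([
  [1, [0.06, 0.055, 0], 0],
  [1, [0.12, 0.11, 0], 0],
  [1, [0.175, 0.16, -0.03], 0],
  [1, [0.191, 0.169, -0.08], 0],
  [1, [0.191, 0.169, -0.12], 0],
])

```text
time: 3.25
tool_pos: [629.8, -186.8, 128.1]
tcp_rot: [179.7, 0.0, 73.8]
ft_force: [0.4, -1.1, 0.4]
finger_gap: 85.4
```

Run:
```python
from h import *
s=sense();print(s['tool_pos'],s['tcp_rot'],s['joint_pos'])
p=snap('top','t1.png');q=snap('side','s1.png')
cv2.imwrite('pics/z1.png',np.hstack([cv2.resize(p['color'][110:230,360:480],None,fx=3.3,fy=3.3),cv2.resize(q['color'][90:210,220:340],None,fx=3.3,fy=3.3)]))
```

```text
[ 629.83712817 -186.75920681  128.05246827] [1.79661224e+02 2.52096646e-02 7.38377086e+01] [-2.09879419e+01  2.01101944e+01  8.27090569e+01  3.47027660e-03
  7.68410527e+01 -4.82650504e+00]
```

View pics/z1.png

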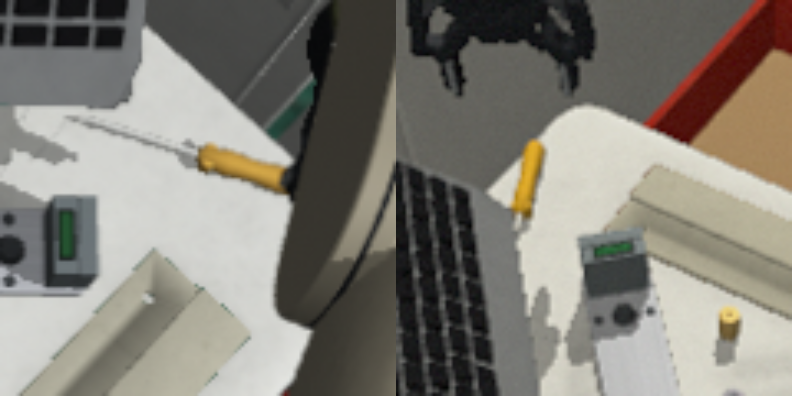

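Emit:
apply_moves([
  [1, [-0.002, 0, -0.05], 0],
  [1, [-0.002, 0, -0.09], 0],
  [1, [-0.002, 0, -0.106], 0],
  [1, [-0.002, 0, -0.106], 0],
  [1, [-0.002, 0, -0.106], 0],
])

```text
time: 3.98
tool_pos: [622.9, -185.3, 14.8]
tcp_rot: [-179.5, -0.1, 73.8]
ft_force: [-0.5, -0.2, 0.7]
finger_gap: 85.3
```

Run:
```python
from h import *
s=sense();print(s['tool_pos'],s['tcp_rot'])
q=snap('side','s2.png')
cv2.imwrite('pics/z2.png',cv2.resize(q['color'][110:190,230:310],None,fx=7,fy=7,interpolation=cv2.INTER_CUBIC))
```

```text
[ 622.94782951 -185.27040381   14.78124205] [-1.79513854e+02 -5.76692899e-02  7.38478284e+01]
```

View pics/z2.png

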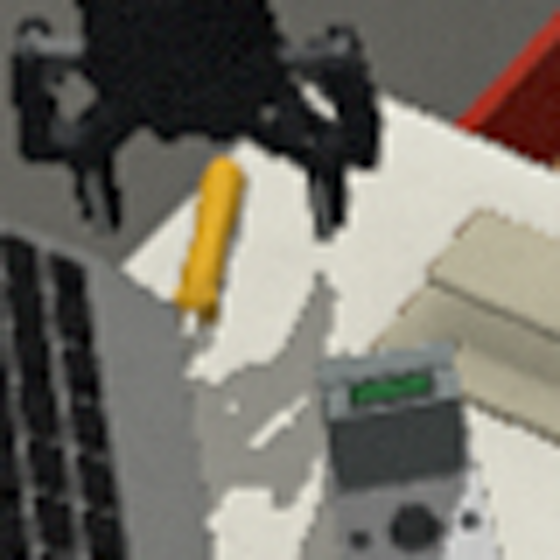

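Emit:
apply_moves([
  [1, [0.005, -0.001, -0.002], 0],
  [1, [0.005, -0.001, -0.002], 0],
])

```text
time: 4.28
tool_pos: [629.4, -186.7, 14.2]
tcp_rot: [-179.7, -0.0, 73.9]
ft_force: [0.5, -0.6, -0.2]
finger_gap: 85.7
```

Emit:
apply_moves([
  [0.3, [-0.001, 0, -0.0015], 0],
  [0, [-0.001, 0, -0.0015], 0],
  [0, [-0.001, 0, -0.0015], 0],
  [0, [-0.001, 0, -0.0015], 0],
  [0, [-0.001, 0, -0.0015], 0],
])

```text
time: 4.9
tool_pos: [628.5, -186.8, 12.9]
tcp_rot: [-179.7, -0.0, 73.9]
ft_force: [0.3, 1.4, 1.6]
finger_gap: 17.0
```

Emit:
apply_moves([
  [0, [0, 0, 0], 0],
  [0, [0, 0, 0], 0],
])

```text
time: 5.15
tool_pos: [628.5, -186.8, 12.9]
tcp_rot: [-179.7, -0.0, 73.9]
ft_force: [0.8, -0.0, 0.5]
finger_gap: 16.9
```

Run:
```python
from h import *
s=sense();print(s['tool_pos'],s['tcp_rot'],s['finger_gap'])
q=snap('side','s3.png')
cv2.imwrite('pics/z3.png',cv2.resize(q['color'][110:190,230:310],None,fx=7,fy=7,interpolation=cv2.INTER_CUBIC))
```

```text
[ 628.5319904  -186.75471512   12.87444057] [-1.79695972e+02 -4.36260116e-02  7.38569459e+01] 16.852047181059984
```

View pics/z3.png

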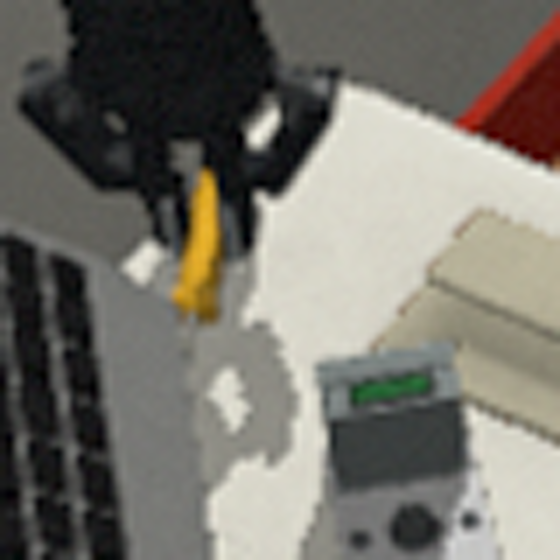

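Emit:
apply_moves([
  [0, [0, 0, 0.0265], 0],
  [0, [-0.01, -0.03, 0.0265], 0],
  [0, [-0.02, -0.043, 0.0265], 0.1],
  [0, [-0.0595, -0.043, 0.0265], 0.267],
  [0, [-0.0595, -0.043, 0.0265], 0.267],
])

```text
time: 5.82
tool_pos: [565.4, -229.2, 37.4]
tcp_rot: [-179.4, -0.2, 89.2]
ft_force: [0.6, 0.5, -0.7]
finger_gap: 17.1
```

Emit:
apply_moves([
  [0, [0, 0, 0], 0],
])

```text
time: 5.95
tool_pos: [565.9, -229.4, 37.9]
tcp_rot: [-179.5, -0.1, 89.1]
ft_force: [0.6, 0.0, -0.2]
finger_gap: 16.8
```

Run:
```python
from h import *
s=sense();print(s['tool_pos'],s['tcp_rot'],s['finger_gap'])
p=snap('top','t4.png');q=snap('side','s4.png')
cv2.imwrite('pics/z4.png',np.hstack([cv2.resize(p['color'][140:220,360:460],None,fx=5,fy=5,interpolation=cv2.INTER_CUBIC),cv2.resize(q['color'][110:190,240:300],None,fx=5,fy=5,interpolation=cv2.INTER_CUBIC)]))
```

```text
[ 565.93601325 -229.35001463   37.86611614] [-1.79490781e+02 -1.36967792e-01  8.90873978e+01] 16.76474910771712
```

View pics/z4.png

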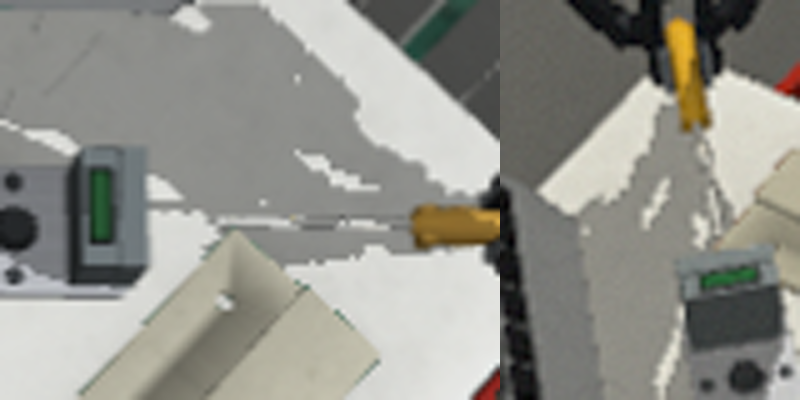

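Run:
```python
from h import *
p=optics.snapshot('top');q=optics.snapshot('side')
s=sense();print(s['tool_pos'])
tp=s['tool_pos'];z=34.4
# expected tip, mouth
E=[tp+[127*.0155,127,-3.4],[571.5,-60,36]]
im=cv2.resize(p['color'][160:205,370:450],None,fx=10,fy=10,interpolation=cv2.INTER_CUBIC)
for i,e in enumerate(proj(p,E)):
    print(e); cv2.circle(im,tuple(int(v) for v in (e-[369.5,159.5])*10),5,(0,0,255) if i else (255,0,0),1)
cv2.imwrite('pics/z5.png',im)
```

```text
[ 566.29400043 -229.18483642   37.75027387]
[405.5424944  184.83935623]
[386.94359789 183.39608916]
```

View pics/z5.png

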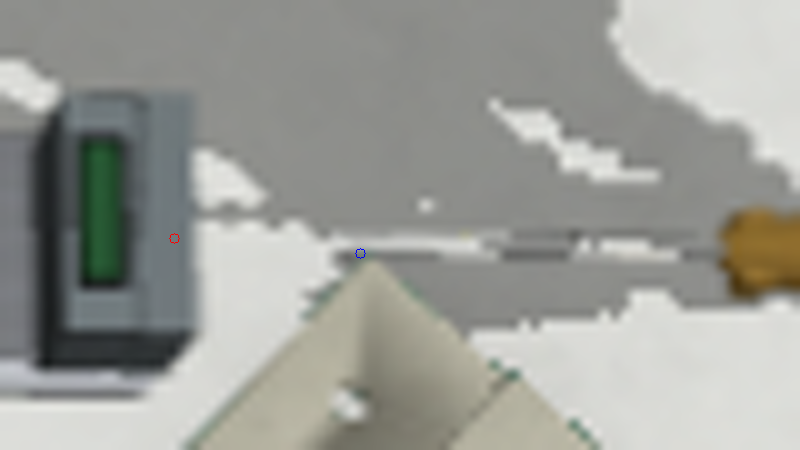

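Emit:
apply_moves([
  [0, [0.003, 0.01, 0.003], 0],
  [0, [0.004, 0.03, 0.003], 0],
  [0, [0.004, 0.033, 0.003], 0],
  [0, [0.004, 0.033, 0.003], 0],
])

```text
time: 6.65
tool_pos: [570.3, -195.4, 40.7]
tcp_rot: [-179.5, -0.1, 89.2]
ft_force: [-0.6, -0.7, -0.2]
finger_gap: 16.8
```

```bash
cat > v.py <<'E'
from h import *
import sys
p=optics.snapshot('top');q=optics.snapshot('side')
s=sense();print(s['tool_pos'],s['tcp_rot'],s['ft_force'],s['finger_gap'])
tp=s['tool_pos']
E=[tp+[127*.0155,127,-3.4],[571.5,-60,36]]
im=cv2.resize(p['color'][160:205,370:450],None,fx=10,fy=10,interpolation=cv2.INTER_CUBIC)
for i,e in enumerate(proj(p,E)):
    cv2.circle(im,tuple(int(v) for v in (e-[369.5,159.5])*10),5,(0,0,255) if i else (255,0,0),1)
im2=cv2.resize(q['color'][120:180,255:310],None,fx=7.5,fy=7.5,interpolation=cv2.INTER_CUBIC)
for i,e in enumerate(proj(q,E)):
    cv2.circle(im2,tuple(int(v) for v in (e-[254.5,119.5])*7.5),5,(0,0,255) if i else (255,0,0),1)
cv2.imwrite('pics/'+sys.argv[1],np.hstack([im[:, :380],im2]))
E
python3 v.py z6.png
```

```text
[ 570.27500578 -196.20863825   40.74982422] [-1.79477202e+02 -1.23962533e-01  8.91908353e+01] [ 0.31183995  0.10468922 -1.17283343] 16.9216698075568
```

View pics/z6.png

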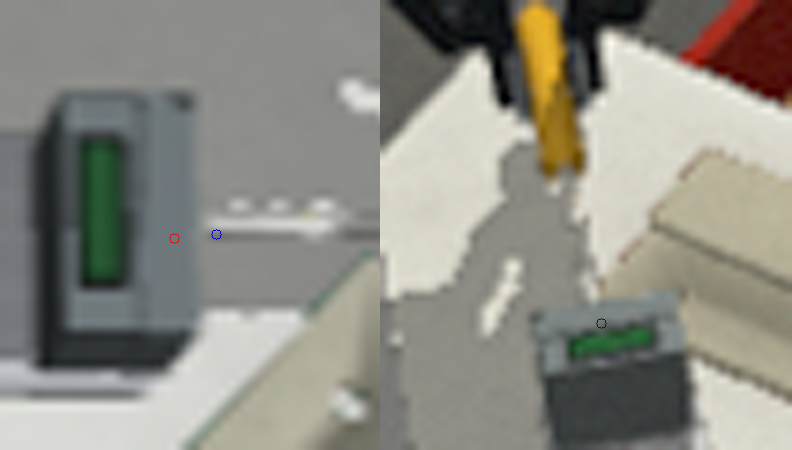

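Emit:
apply_moves([
  [0, [-0.001, 0.005, -0.0015], 0],
  [0, [-0.001, 0.009, -0.0015], 0],
  [0, [-0.001, 0.009, -0.0015], 0],
])

```text
time: 7.12
tool_pos: [569.1, -186.9, 39.1]
tcp_rot: [-179.5, -0.1, 89.2]
ft_force: [-0.7, 0.8, -0.2]
finger_gap: 17.0
```

Emit:
apply_moves([
  [0, [0, 0.003, 0], 0],
  [0, [0, 0.003, 0], 0],
])

```text
time: 7.38
tool_pos: [569.3, -184.1, 39.3]
tcp_rot: [-179.5, -0.1, 89.2]
ft_force: [-0.5, -2.0, -1.7]
finger_gap: 16.9
```

Emit:
apply_moves([
  [0, [0, 0.002, 0], 0],
  [0, [0, 0.002, 0], 0],
])

```text
time: 7.62
tool_pos: [569.3, -182.3, 39.4]
tcp_rot: [-179.5, -0.1, 89.2]
ft_force: [0.5, -2.9, -1.1]
finger_gap: 16.9
```

Emit:
apply_moves([
  [0, [0, 0.002, 0], 0],
  [0, [0, 0.002, 0], 0],
])

```text
time: 7.88
tool_pos: [569.4, -180.7, 39.5]
tcp_rot: [-179.5, -0.0, 89.2]
ft_force: [0.1, -4.0, -0.3]
finger_gap: 16.8
```

Emit:
apply_moves([
  [0, [0, 0.002, 0], 0],
  [0, [0, 0.002, 0], 0],
])

```text
time: 8.12
tool_pos: [569.6, -180.4, 40.0]
tcp_rot: [-179.6, 0.1, 89.2]
ft_force: [-1.5, -11.1, -1.3]
finger_gap: 17.1
```

Emit:
apply_moves([
  [0, [0, 0.002, 0], 0],
  [0, [0, 0.002, 0], 0],
  [0, [0, 0.002, 0], 0],
])

```text
time: 8.5
tool_pos: [569.8, -180.4, 40.5]
tcp_rot: [-179.6, 0.3, 89.2]
ft_force: [-1.0, -11.0, -1.0]
finger_gap: 16.6
```

```bash
python3 v.py z7.png
```

```text
[ 569.75465736 -180.38111086   40.48267943] [-179.59374518    0.30329678   89.1683472 ] [ -1.1740405  -11.3253767   -0.07248848] 16.967065833755694
```

View pics/z7.png

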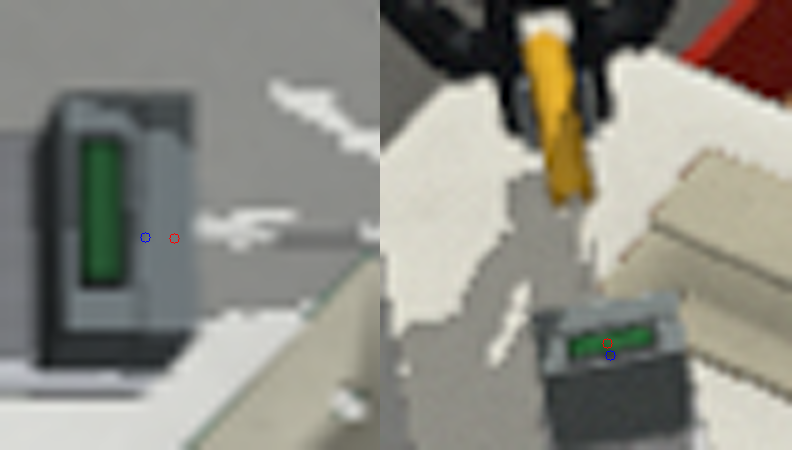

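Emit:
apply_moves([
  [0, [0, -0.01, -0.001], 0],
  [0, [0, -0.03, -0.001], 0],
  [0, [0, -0.05, -0.001], 0],
  [0, [0, -0.05, -0.001], 0],
])

```text
time: 9.1
tool_pos: [569.7, -232.4, 39.6]
tcp_rot: [-179.6, 0.3, 89.0]
ft_force: [0.1, 0.4, -1.3]
finger_gap: 16.9
```

Emit:
apply_moves([
  [0, [0.039, 0, 0.001], -0.17],
  [0, [0.05, 0.013, 0.001], -0.267],
  [0, [0.059, 0.043, 0.001], -0.267],
  [0, [0.059, 0.043, 0.001], -0.267],
  [0, [0.059, 0.043, 0.001], -0.267],
])

```text
time: 9.72
tool_pos: [628.5, -189.4, 40.4]
tcp_rot: [-179.6, 0.3, 73.8]
ft_force: [-1.2, -0.9, 0.1]
finger_gap: 16.8
```

Run:
```python
from h import *
s=sense();print(s['tool_pos'],s['tcp_rot'],s['finger_gap'])
p=snap('top','t8.png');q=snap('side','s8.png')
cv2.imwrite('pics/z8.png',np.hstack([cv2.resize(p['color'][130:210,360:460],None,fx=5,fy=5,interpolation=cv2.INTER_CUBIC),cv2.resize(q['color'][110:190,240:300],None,fx=5,fy=5,interpolation=cv2.INTER_CUBIC)]))
```

```text
[ 628.53749541 -189.38418799   40.38297991] [-179.59246106    0.3180181    73.77428345] 16.776381893706024
```

View pics/z8.png

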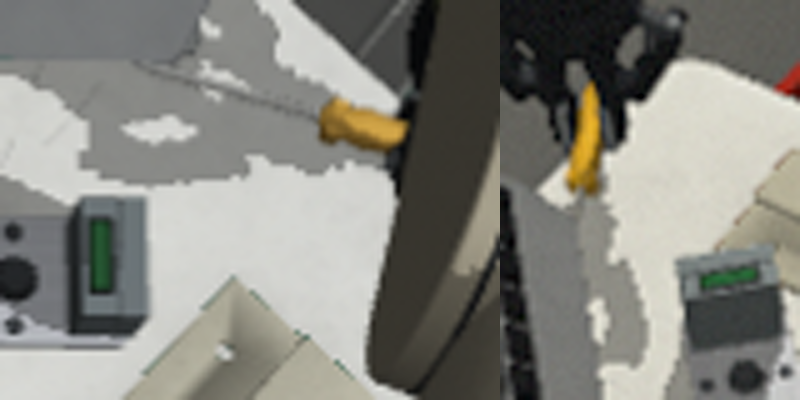

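Emit:
apply_moves([
  [0, [0, 0.002, -0.012], 0],
  [0, [0, 0.002, -0.022], 0],
  [0, [0, 0.002, -0.026], 0],
  [0, [0, 0.002, -0.026], 0],
])

```text
time: 10.32
tool_pos: [628.1, -188.0, 13.9]
tcp_rot: [-179.6, 0.3, 73.7]
ft_force: [0.2, 0.0, -0.0]
finger_gap: 16.8
```

Emit:
apply_moves([
  [0, [0, 0, -0.001], 0],
  [0.2, [0, 0, -0.001], 0],
  [0.5, [0, 0, -0.001], 0],
  [1, [0, 0, -0.001], 0],
  [1, [0, 0, -0.001], 0],
])

```text
time: 10.95
tool_pos: [628.1, -188.0, 13.0]
tcp_rot: [-179.6, 0.3, 73.7]
ft_force: [-0.5, -0.2, -0.5]
finger_gap: 71.1
```

Emit:
apply_moves([
  [1, [0, 0, 0.0], 0],
  [1, [0, 0, 0.0], 0],
  [1, [0, 0, 0.03], 0],
  [1, [0, 0, 0.09], 0],
  [1, [0, 0, 0.15], 0],
])

```text
time: 11.58
tool_pos: [627.5, -187.8, 164.0]
tcp_rot: [-179.5, 0.3, 73.7]
ft_force: [1.1, 0.3, 0.3]
finger_gap: 85.2
```

Run:
```python
from h import *
s=sense();print(s['tool_pos'],s['tcp_rot'],s['finger_gap'],s['joint_pos'])
p=snap('top','t9.png');q=snap('side','s9.png')
cv2.imwrite('pics/z9.png',np.hstack([cv2.resize(p['color'][130:210,360:460],None,fx=5,fy=5,interpolation=cv2.INTER_CUBIC),cv2.resize(q['color'][110:190,240:300],None,fx=5,fy=5,interpolation=cv2.INTER_CUBIC)]))
```

```text
[ 627.49659372 -187.8057763   163.9898669 ] [-179.48410485    0.31166333   73.70158989] 85.16887688897633 [-20.95442494  18.93859883  80.27884904  -0.35662956  81.27162192
  -4.59898839]
```

View pics/z9.png

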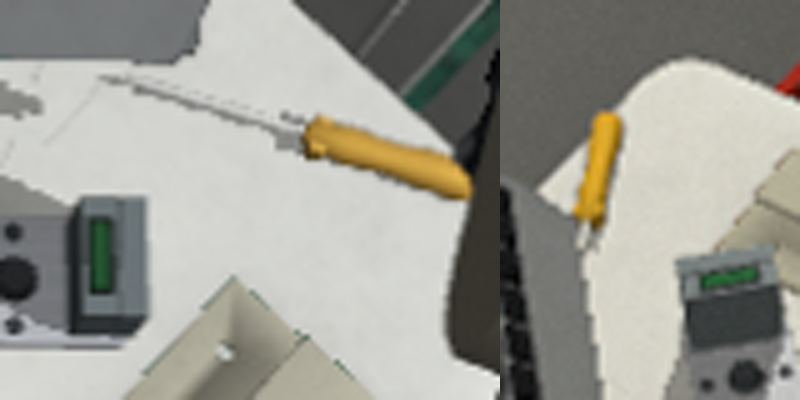

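Emit:
apply_moves([
  [1, [-0.03, 0.06, 0.02], 0.18],
  [1, [-0.06, 0.12, 0.02], 0.36],
  [1, [-0.09, 0.18, 0.02], 0.54],
  [1, [-0.12, 0.24, 0.02], 0.72],
  [1, [-0.15, 0.3, 0.0], 0.9],
], grip_force=80)

```text
time: 12.3
tool_pos: [494.7, 87.8, 180.5]
tcp_rot: [179.4, 0.5, 125.6]
ft_force: [0.9, 0.0, 0.8]
finger_gap: 85.2
```

Emit:
apply_moves([
  [1, [-0.03, 0.05, 0], 0.07],
  [1, [-0.0575, 0.0963, -0.02], 0.145],
  [1, [-0.0575, 0.0963, -0.06], 0.145],
  [1, [-0.0575, 0.0963, -0.09], 0.145],
  [1, [-0.0575, 0.0963, -0.09], 0.145],
])

```text
time: 12.92
tool_pos: [434.9, 183.6, 88.0]
tcp_rot: [179.7, 0.3, 133.9]
ft_force: [-0.1, -0.3, 1.2]
finger_gap: 85.7
```

Run:
```python
from h import *
s=sense();print(s['tool_pos'],s['tcp_rot'],s['finger_gap'],s['joint_pos'])
p=snap('top','t10.png');q=snap('side','s10.png')
cv2.imwrite('pics/z10.png',np.hstack([cv2.resize(p['color'][200:280,240:330],None,fx=5,fy=5,interpolation=cv2.INTER_CUBIC),cv2.resize(q['color'][180:260,310:380],None,fx=5,fy=5,interpolation=cv2.INTER_CUBIC)]))
```

```text
[434.92823242 183.58654547  87.96377988] [179.69155704   0.3458485  133.93199929] 85.73774813085973 [ 16.78463925  -5.25663686 114.88248421  -0.17779025  69.94197256
 -27.08794376]
```

View pics/z10.png

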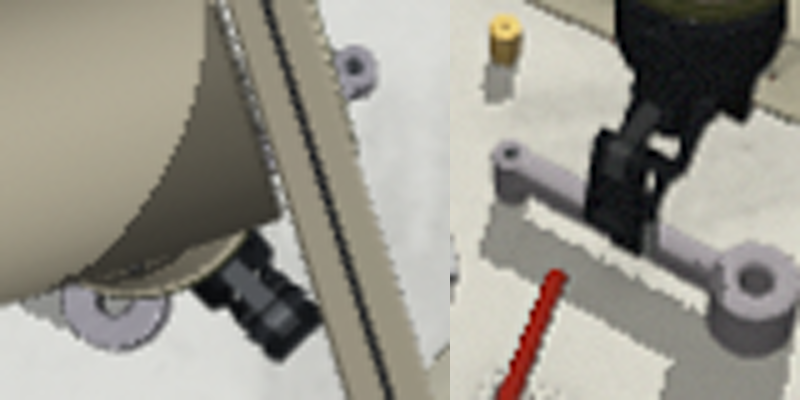

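Emit:
apply_moves([
  [1, [0.002, 0.0005, -0.03], 0],
  [1, [0.002, 0.0005, -0.06], 0],
  [1, [0.002, 0.0005, -0.07], 0],
  [1, [0.002, 0.0005, -0.07], 0],
])

```text
time: 13.52
tool_pos: [440.2, 184.6, 22.0]
tcp_rot: [179.4, 0.5, 133.9]
ft_force: [-0.4, -0.1, 0.4]
finger_gap: 85.3
```

Run:
```python
from h import *
s=sense();print(s['tool_pos'],s['tcp_rot'],s['ft_force'])
q=snap('side','s11.png')
cv2.imwrite('pics/z11.png',cv2.resize(q['color'][180:260,310:390],None,fx=7,fy=7,interpolation=cv2.INTER_CUBIC))
```

```text
[440.16161159 184.58793993  22.04230259] [179.3791951    0.50415385 133.87134687] [-0.36810494 -0.08873258  0.35146353]
```

View pics/z11.png

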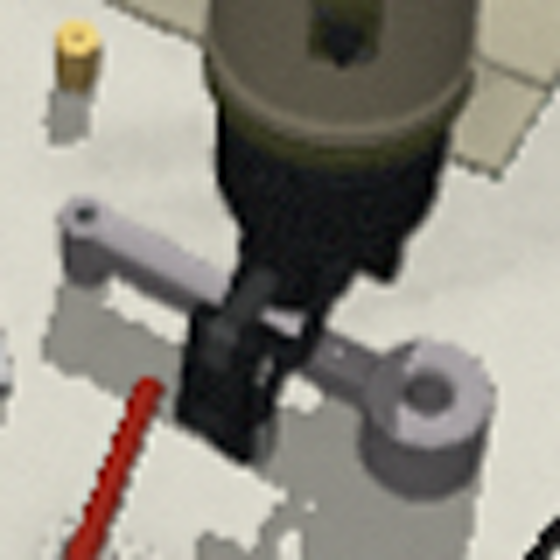

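Emit:
apply_moves([
  [1, [-0.003, -0.0005, -0.004], 0],
  [0.4, [-0.003, -0.0005, -0.004], 0],
  [0, [-0.003, -0.0005, -0.004], 0],
  [0, [-0.003, -0.0005, -0.004], 0],
  [0, [-0.003, -0.0005, -0.004], 0],
])

```text
time: 14.2
tool_pos: [437.7, 184.2, 19.0]
tcp_rot: [179.3, 0.5, 133.9]
ft_force: [3.6, 1.9, 0.0]
finger_gap: 14.8
```

Emit:
apply_moves([
  [0, [0, 0, 0], 0],
  [0, [0, 0, 0], 0],
  [0, [0, 0, 0.002], 0],
])

```text
time: 14.58
tool_pos: [436.6, 183.9, 20.0]
tcp_rot: [179.4, 0.5, 133.9]
ft_force: [0.5, 0.3, -8.4]
finger_gap: 14.6
```

Emit:
apply_moves([
  [0, [0, 0, 0.02], 0],
  [0, [0, 0, 0.05], 0],
  [0, [0, 0, 0.08], 0],
  [0, [0, 0, 0.082], 0],
  [0, [0, 0, 0.082], 0],
])

```text
time: 15.2
tool_pos: [435.7, 183.6, 100.5]
tcp_rot: [179.5, 0.4, 133.9]
ft_force: [-0.7, -0.4, -8.2]
finger_gap: 14.2
```

Run:
```python
from h import *
s=sense();print(s['tool_pos'],s['tcp_rot'],s['ft_force'],s['finger_gap'],s['wrist_torque'])
p=snap('top','t12.png');q=snap('side','s12.png')
cv2.imwrite('pics/z12.png',np.hstack([cv2.resize(p['color'][190:280,240:330],None,fx=4.5,fy=4.5,interpolation=cv2.INTER_CUBIC),cv2.resize(q['color'][170:260,310:400],None,fx=4.5,fy=4.5,interpolation=cv2.INTER_CUBIC)]))
```

```text
[435.693462   183.6405236  100.47011876] [179.53868559   0.43278598 133.88758567] [-0.66452188 -0.44849796 -8.19186041] 14.210403999609133 [-0.02378707  0.0752677  -0.00235388]
```

View pics/z12.png

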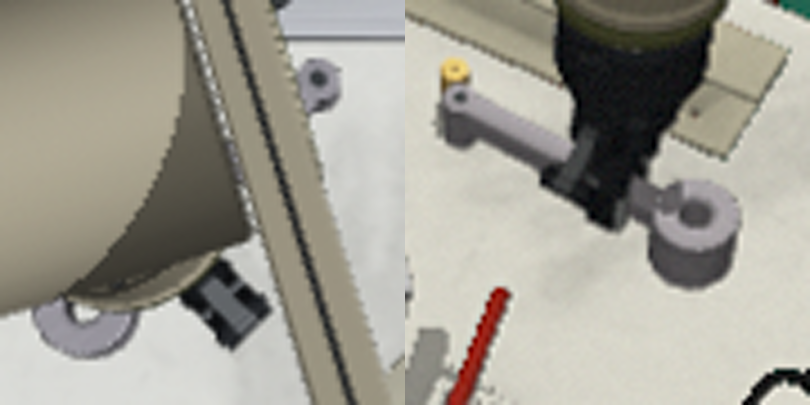

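Emit:
apply_moves([
  [0, [0.0, -0.01, 0], -0.15],
  [0, [0.015, -0.025, 0], -0.31],
  [0, [0.03, -0.04, 0], -0.47],
  [0, [0.05, -0.05, 0], -0.63],
  [0, [0.07, -0.06, 0], -0.78],
])

```text
time: 15.92
tool_pos: [504.6, 122.9, 97.9]
tcp_rot: [179.8, 0.4, 88.9]
ft_force: [0.5, -0.2, -7.1]
finger_gap: 14.6
```

Emit:
apply_moves([
  [0, [0.02, -0.01, 0], 0],
  [0, [0.045, -0.02, 0], 0],
  [0, [0.06, -0.025, 0], 0],
  [0, [0.065, -0.028, 0], 0],
  [0, [0.065, -0.028, 0], 0],
])

```text
time: 16.55
tool_pos: [568.7, 94.7, 96.6]
tcp_rot: [179.9, 0.4, 88.9]
ft_force: [0.5, 0.8, -7.9]
finger_gap: 15.1
```

Emit:
apply_moves([
  [0, [0, 0, 0], 0],
  [0, [0, 0, 0], 0],
])

```text
time: 16.8
tool_pos: [567.9, 95.0, 96.3]
tcp_rot: [180.0, 0.4, 88.9]
ft_force: [0.8, 0.3, -8.1]
finger_gap: 14.6
```

Run:
```python
from h import *
s=sense();print(s['tool_pos'],s['tcp_rot'],s['ft_force'],s['finger_gap'],s['wrist_torque'])
p=snap('top','t13.png');q=snap('side','s13.png')
cv2.imwrite('pics/z13t.png',cv2.resize(p['color'][150:220,270:410],None,fx=5.5,fy=5.5,interpolation=cv2.INTER_CUBIC))
cv2.imwrite('pics/z13s.png',cv2.resize(q['color'][140:240,260:340],None,fx=6,fy=6,interpolation=cv2.INTER_CUBIC))
```

```text
[567.92752109  95.02310655  96.30226315] [179.96691553   0.42709416  88.90739323] [ 0.79011587  0.32610363 -8.13925918] 14.598276941247287 [0.02095742 0.00894485 0.00564665]
```

View pics/z13t.png

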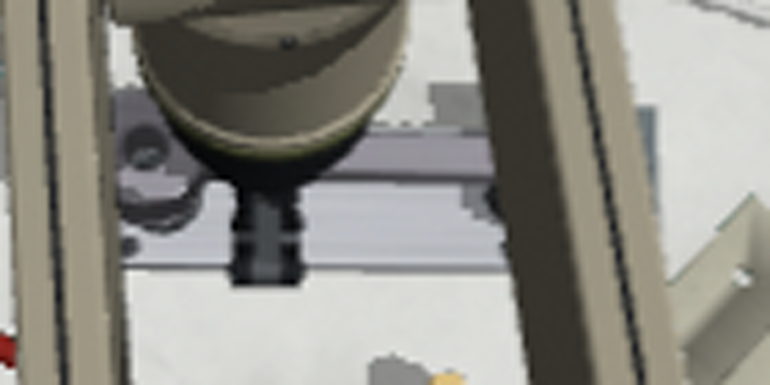

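View pics/z13s.png

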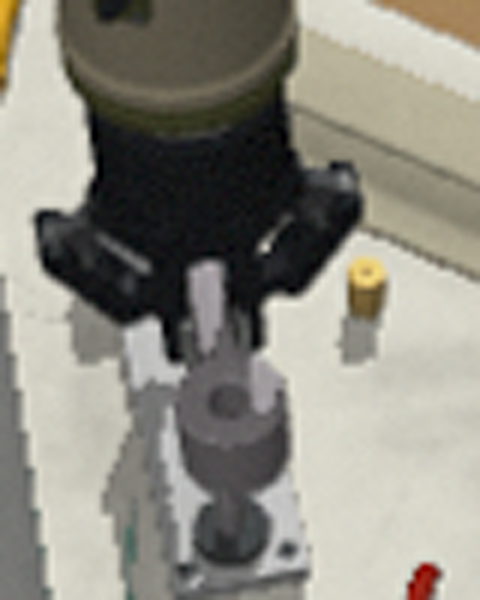

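Emit:
apply_moves([
  [0, [0.003, -0.0005, 0], 0],
  [0, [0.0065, -0.0015, 0.001], 0],
  [0, [0.0065, -0.0015, 0.001], 0],
  [0, [0.0065, -0.0015, 0.001], 0],
])

```text
time: 17.4
tool_pos: [574.9, 93.4, 97.6]
tcp_rot: [179.9, 0.4, 88.9]
ft_force: [-0.5, 0.5, -7.0]
finger_gap: 14.8
```

Emit:
apply_moves([
  [0, [0, 0, 0], 0],
  [0, [0, 0, 0], 0],
])

```text
time: 17.65
tool_pos: [574.8, 93.5, 97.6]
tcp_rot: [179.9, 0.4, 88.9]
ft_force: [-0.3, 0.9, -7.4]
finger_gap: 14.4
```

Run:
```python
from h import *
import pickle
s=sense();tp=s['tool_pos'];print(tp,s['tcp_rot'],s['ft_force'],s['finger_gap'])
p=snap('top','t14.png');q=snap('side','s14.png')
pickle.dump((p,q),open('e.pkl','wb'))
# expected model: boss top ring, eye top ring, pin top ring
zb=tp[2]-19
th=np.linspace(0,2*np.pi,60)
def ring(c,rr,z): return np.c_[c[0]+rr*np.cos(th),c[1]+rr*np.sin(th),np.full(60,z)]
pin=np.array([574.8,138.5]);rest=np.array([572.8,-6.5])
d=np.array([-.0139,-.9999]);bal=tp[:2]
b=bal-45*d;e=bal+100*d
print('bore',b,'eye',e)
cur=[(ring(pin,23,zb+40),(0,0,255)),(ring(pin,23,zb),(0,0,255)),(ring(pin,6,45),(0,255,0)),(ring(rest,10,zb+36),(0,0,255)),(ring(pin,8,zb+40),(0,0,255))]
for pic,x0,y0,x1,y1,sc,f in((p,270,150,410,220,5.5,'z14t.png'),(q,270,150,340,250,6,'z14s.png')):
    im=cv2.resize(pic['color'][y0:y1,x0:x1],None,fx=sc,fy=sc,interpolation=cv2.INTER_CUBIC)
    for X,c in cur:
        cv2.polylines(im,[((proj(pic,X)-[x0-.5,y0-.5])*sc).astype(np.int32)],True,c,1)
    cv2.imwrite('pics/'+f,im)
```

```text
[574.83521343  93.4513856   97.59059174] [179.93153847   0.42374029  88.89644027] [-0.27839997  0.90348834 -7.40396071] 14.420549522147061
bore [575.46071343 138.4468856 ] eye [573.44521343  -6.5386144 ]
```

View pics/z14t.png

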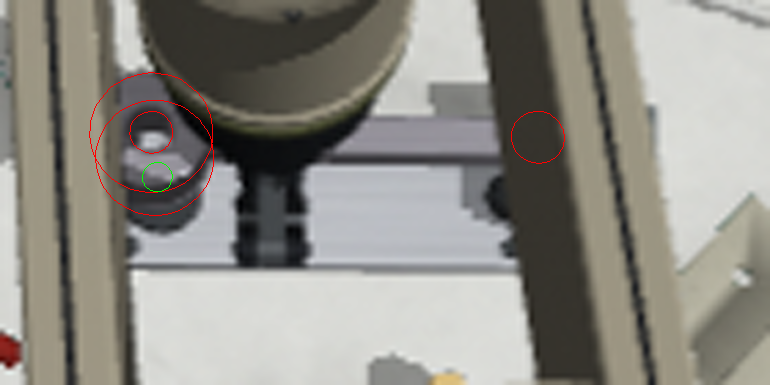

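View pics/z14s.png

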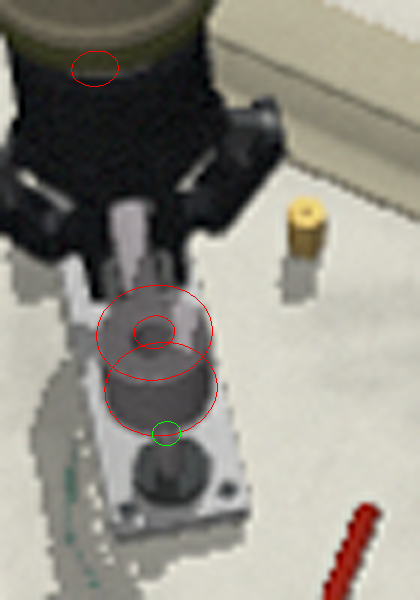

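Run:
```python
from h import *
import pickle
p,q=pickle.load(open('e.pkl','rb'))
t=lambda a:[239.5+a[0]/4.5,189.5+a[1]/4.5]
s=lambda a:[309.5+(a[0]-405)/4.5,169.5+a[1]/4.5]
print('eye top',*tri(p,t((318,78)),q,s((459,97))))
print('bore top',*tri(p,t((86,309)),q,s((696,213))))
print(ray(q,s((459,97)),117.5),ray(q,s((696,213)),121.5), ray(p,t((318,78)),117.5))
# expected
tp=np.array([435.7,183.6]);d=np.array([.693,-.721]);print('exp eye',tp+100*d,'z',100.5-19+36,'bore',tp-45*d,100.5-19+40)
```

```text
eye top [505.08170357 112.15620467 117.241874  ] 0.374001571204154
bore top [402.73594236 215.17572888 117.7054095 ] 0.19808784891686307
[[504.79184338 112.53988351 117.5       ]] [[403.95304157 217.44151766 121.5       ]] [[505.38472874 112.00671159 117.5       ]]
exp eye [505.  111.5] z 117.5 bore [404.515 216.045] 121.5
```

Run:
```python
from h import *
from bench import hand_in
s=sense();print(s['tool_pos'],abs(s['qd']).max(),s['time'],s['finger_gap'])
print(hand_in())
```

```text
[574.85054553  93.44556907  97.61244135] 0.07973452668360122 17.75 14.475116806429897
the job is handed in; nothing more can be done
None
```

I zeroed the gauge, put the screwdriver back and handed in the job at 17.75 s, with the lever still gripped above the nest. `hand_in` reports no verdict, so the results below are my own checks.

- **Button:** The screwdriver tip met a soft spring that rose from about 2 N to 4 N over roughly 4 mm. It then met a hard stop at 11 N, which I held for about 0.4 s.
- **Screwdriver:** I laid it flat within a couple of millimetres of where it started and released it. The pictures showed it lying free and clear of the nest.
- **Lever position:** I gripped it at the balance point, to within about 2 mm. From the tool position, the bore and eye are each within about 1 mm of the pin and rest-post axes I measured. The underside is about 34 mm above the pin. The boss and bore match the projected target in both camera views.
- **Lever level:** The wrist moment was near zero. A rough measurement just after the lift put the tilt at about 1.5°.

**Not checked at the end:** The arm hid the eye in both final views, so its position comes from the tool pose and the visible part of the arm. The final close-up pictures showed the brass spacer standing in place. I did not re-check the loupe, battery or data stick, but the arm never went near them.

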